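Hold the drawer front against its box for screwing

TASK

Stand the wide white drawer front, the one of the two that covers the whole drawer box, against the front end of the box: knob outwards, centred left to right, upright and flush, its lower edge on the counter or no more than a few millimetres above it. Press it there straight against the box with a steady push of about 10 N so that I can screw it on from inside, and finish while you are still pressing. Never push the box so hard that its springs come near their end, and leave the narrow front, the bottle, the jar and the screwdriver where they are.

Things in the scene. Friction and masses are not known exactly. Their poses are not given: they have to be found in the camera images.
- front_wide_mid (a point): Centre of the wide drawer front: a loose white painted board 20 mm thick (its x), 220 mm wide (its y), 125 mm high (its z), about 0.4 kg, standing on its long lower edge on the counter; the point lies mid-thickness, mid-width and half-way up (62.5 mm above its lower edge). Its +x points out of the plain back face (the side to go against the box), its -x out of the face with the knob.
- front_wide: The same wide drawer front, origin at the middle of its lower edge, same axes. It tips easily while standing free. Above the knob the upper 55 mm are plain board on both faces.
- front_wide_knob (a point): Middle of the chrome knob of the wide front: 26 mm across, standing 25 mm out of the knob face, its axis 55 mm above the lower edge, mid-width.
- front_narrow: The other drawer front, not wanted: the same but only 150 mm wide, 0.28 kg; origin at the middle of its lower edge, axes as for the wide one.
- drawer_face (a point): Centre of the outer front face of the drawer box: an open plywood box 220 mm deep (x), 200 mm wide (y), with walls 12 mm thick, standing on the counter, its rim 80 mm above the counter. The point is on the outside of the wall nearest the robot, mid-width, 40 mm above the counter, and moves with the box. +x points into the box, level and square to the face: the direction to press; y runs along the face.
- jig: The fixed holder of the drawer box: a wooden cleat 290 to 330 mm behind the face, with two spring plungers that carry the box. Origin on the counter below the middle of the box's front face when nothing presses it; axes as for the drawer face.
- drawer (a joint): How far the box has been pushed back along its +x on the springs, m: 0 when free, hard end at 0.030. The springs push back 1 N for each mm (10 N at 0.010), with no preload and hardly any friction. The box cannot move in any other way.
- lotion: Yellow lotion bottle, 60 mm across, 130 mm tall, a bystander; origin under its centre.
- cream_jar: White cream jar with blue lid, 64 mm across, 50 mm tall, a bystander; origin under its centre.
- screwdriver: Screwdriver 190 mm long lying on the counter, a bystander.
There are look-alikes about, which are no part of the job. Leave any black or orange look-alike of the front_wide alone.

How it is judged:
By the outcome, as a careful person would: the job done as asked, in the order asked, and still so for the second after the job is handed in, while the arm keeps its last pose, push and grip.
It also fails if it takes over 51 s, if anything falls off the work surface, if the arm or the gripper's body presses on something with over 40 N, if the wrist force passes 120 N, or if a joint passes its speed limit or range.

ROBOT

A 6-joint arm with a two-finger parallel gripper is mounted at the origin on the work surface. World frame = base frame: x ahead of the robot, y to its left, z up, the work surface at z = 0. Lengths are in m, angles in rad, forces in N, time in s.
With the tool pointing down it reaches from about 0.275 to 0.875 m from the base axis. Payload 12.5 kg.
Tool frame: the origin (TCP) lies at the very end of the fingers, on their centre line; the grasp point (between the pads) lies 19 mm behind it; z points along the fingers, y is the line along which they close (so a half turn about z gives the same grasp; the last joint's range is limited). The gripper opens to 85 mm and grips with 20 to 120 N. Pads are 22 mm wide; open, the fingers measure 114 mm over their backs; the gripper's body (76 mm by 85 mm) begins 54 mm behind the grasp point. The pads swing forward as they close: fully open they stand 13 mm farther back than shut.
Start: joints at [1.082, 0.351, 1.652, -0, 1.139, -0.085], TCP at [0.216, 0.506, 0.231] pointing down, gripper open.
Joint ranges: [-2.75, 2.75], [-0.79, 2.1], [0.01, 2.65], [-1.57, 4.71], [0.07, 3.14], [-2.87, 2.87]. Speed limits (rad/s): [2.22, 2.22, 2.79, 3.14, 3.14, 3.14].

INTERFACE

Orientations are given as a 3x3 rotation matrix whose columns are the frame's x, y, z axes.
In Python, from bench import manip gives the robot as it stands. Calls block until the motion is done:
- manip.move_ptp(position, orientation): joint-space move of the TCP to a pose.
- manip.move_l(position, attitude=None, max_speed=0.15): straight line of the TCP; attitude=None keeps the orientation; max_speed is the mean speed in m/s.
- manip.move_j(angles): joint-space move.
- manip.set_gripper(opening, effort=None): opening from 0.0 (shut) to 1.0 (fully open); effort is the grip in N (None keeps the last); returns when the fingers have stopped.
- manip.dwell(seconds).
- manip.inverse_kinematics(position, orientation): joint angles nearest the present ones, or None.
- manip.grab_frame(name): name is "scene" or "top" or "wrist"; returns (picture, depth): 480x640x3 uint8, red, green, blue; 480x640 float32, m along the optical axis (not along the pixel's ray), 0 where there is no reading.
- manip.get_calibration(name): a dict with "camera_matrix" (3x3 intrinsics, pixels), "k1" (the pictures are not rectified: a ray, as slopes to the right and down, at radius r is drawn at 1 + k1 r^2 times it, then the intrinsics apply), "R" (3x3) and "t" (3): a world point X has camera coordinates R X + t. Camera axes: x right, y down, z forward; pixel columns grow to the right and rows downward; lengths in m; the calibration is good to about 2 mm. A picture is of the moment at which its call begins: read the wrist's pose just before it. get_calibration takes no time and is no camera call; for the wrist camera it gives the pose at the moment of the call.
A pose or a line that the arm cannot do raises manip.Unreachable and nothing moves.
- manip.sign_off(): hands the job in; it is judged then, once.
Trained networks look in the newest picture that a camera, given by its name, has taken for a name from the list of things; names that differ only in an ending like _2 or _b are one class to them, and where a whole thing is asked for, a point or a joint stands for the part that bears it (a point fixed in the world has none). Each returns a list of dicts, best first, with "confidence" (0 to 1); they miss things now and then, are a little off and sometimes report something else, mostly with a low value. They report only what shows in the picture. A call takes as long as a camera call. They do not tell look-alikes from the thing itself.
- manip.look_for(camera, name): "at" ([x, y, z] in m, in world coordinates, good to about 4 mm: the middle of the surface that is visible of it).
Readings, each from a call of its own:
- manip.current_time(): time.
- manip.current_qpos(): joint angles.
- manip.current_joint_vel(): joint speeds.
- manip.current_joint_torque(): joint torques, N m.
- manip.current_ee_pos(): TCP position.
- manip.current_tcp_rot(): TCP orientation.
- manip.current_force(): force on the tool from outside, world axes, zero at the start.
- manip.current_ft_torque(): the same for the moment, N m.
- manip.current_grip_width(): opening from 0.0 (shut) to 1.0 (fully open).
- manip.current_grip_force(): force on a finger pad.
Only numpy, scipy, OpenCV 4.12 (cv2) and the standard library are available. Lean on these libraries where they do the work, as an engineer would, in place of code of your own. Each camera call takes 0.05 s, during which the arm holds its last target. There are 200 camera calls.

## Working session

There is one attempt and no reset: what is moved stays moved. The work goes in short steps, each a Python script; the robot and the scene stay as the last script left them, time stands still between calls to the robot, and variables do not carry over. Pictures are saved under pics/ and viewed, at most 10 in all, crops included, and the job is handed in when it is done.

```bash
ls; mkdir -p pics; python3 - <<'E'
from bench import manip as m
import cv2,numpy as np
for c in("scene","top"):
    p,d=m.grab_frame(c); cv2.imwrite(f"pics/{c}1.png",p[:,:,::-1]); np.save(f"{c}1.npy",d)
    k=m.get_calibration(c); print(c,k)
    for n in("front_wide","front_narrow","front_wide_knob","drawer_face","jig","lotion","cream_jar","screwdriver"):
        print(n,[(np.round(r["at"],3),round(r["confidence"],2)) for r in m.look_for(c,n)])
print(m.current_time())
E
```

```text
pics
scene {'camera_matrix': array([[444.7422551 ,   0.        , 317.75632536],
       [  0.        , 444.7422551 , 233.66944558],
       [  0.        ,   0.        ,   1.        ]]), 'k1': -0.04611198394357694, 'R': array([[ 0.74798527,  0.66364391, -0.00973678],
       [ 0.45859849, -0.52737471, -0.71523657],
       [-0.47979732,  0.53052114, -0.6988146 ]]), 't': array([-0.28303058, -0.20193253,  1.53195402])}
front_wide [(array([ 0.474, -0.234,  0.089]), 0.95), (array([ 0.402, -0.678,  0.084]), 0.88), (array([ 0.273, -0.296,  0.079]), 0.86), (array([ 0.666, -0.239,  0.081]), 0.72)]
front_narrow [(array([0.472, 0.177, 0.075]), 0.89), (array([0.401, 0.4  , 0.055]), 0.18)]
front_wide_knob [(array([ 0.274, -0.293,  0.075]), 0.98), (array([ 0.666, -0.237,  0.08 ]), 0.83), (array([ 0.478, -0.231,  0.09 ]), 0.74), (array([ 0.401, -0.681,  0.083]), 0.58)]
drawer_face [(array([0.709, 0.033, 0.035]), 0.72)]
jig [(array([0.739, 0.024, 0.043]), 0.78)]
lotion [(array([0.596, 0.393, 0.066]), 0.64)]
cream_jar [(array([0.4  , 0.395, 0.052]), 0.84)]
screwdriver [(array([ 0.51 , -0.49 ,  0.022]), 0
[... 406 characters left out ...]
1147 ])}
front_wide [(array([ 0.455, -0.215,  0.123]), 0.93), (array([ 0.389, -0.665,  0.123]), 0.76), (array([ 0.263, -0.293,  0.124]), 0.73), (array([0.58 , 0.392, 0.085]), 0.66), (array([ 0.651, -0.227,  0.111]), 0.56)]
front_narrow [(array([0.461, 0.193, 0.128]), 0.85)]
front_wide_knob [(array([ 0.395, -0.664,  0.124]), 0.85), (array([ 0.268, -0.29 ,  0.126]), 0.83), (array([ 0.46 , -0.215,  0.125]), 0.69), (array([ 0.661, -0.23 ,  0.107]), 0.57)]
drawer_face [(array([0.709, 0.033, 0.014]), 0.87)]
jig [(array([0.749, 0.031, 0.016]), 0.65)]
lotion [(array([0.58 , 0.394, 0.087]), 0.6)]
cream_jar [(array([0.395, 0.397, 0.053]), 0.87)]
screwdriver [(array([ 0.495, -0.48 ,  0.017]), 0.8)]
0.9
```

View pics/scene1.png

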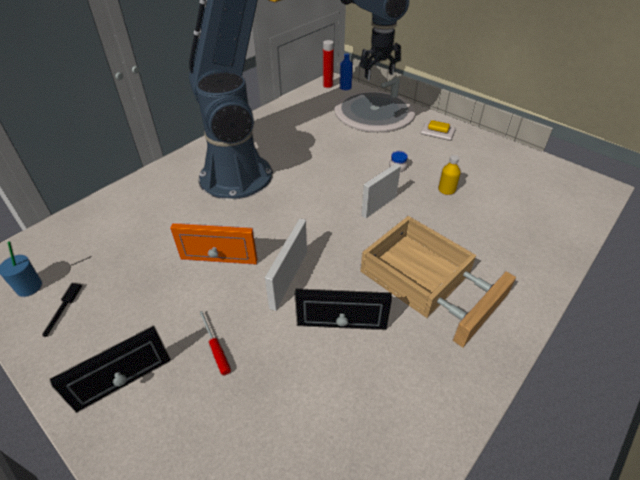

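View pics/top1.png

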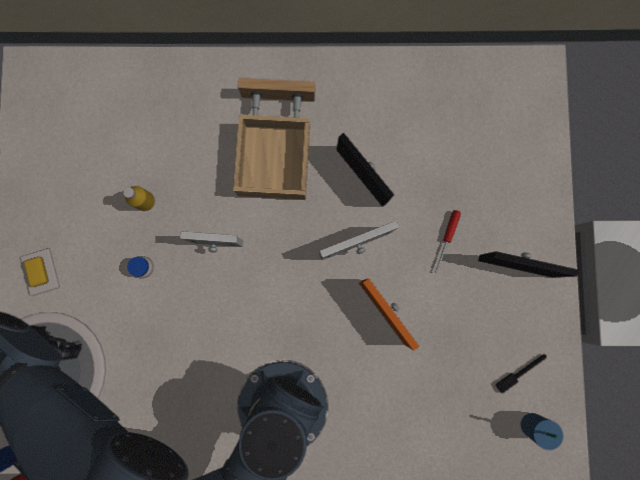

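The wide white front is the one at top-image (322,255)–(396,226), with its knob at (361,250) on the robot side. The narrow white one is at (210,238). The box face is at about row 195, columns 236–306. Next I'll measure the poses from depth.

```bash
cat > h.py <<'E'
from bench import manip as m
import cv2,numpy as np
def cloud(d,k):
    v,u=np.nonzero(d>0); K=k["camera_matrix"]
    D=np.array([k["k1"],0,0,0,0.])
    xy=cv2.undistortPoints(np.stack([u,v],1).astype(float)[:,None],K,D)[:,0]
    z=d[v,u].astype(float)
    return (np.c_[xy*z[:,None],z]-k["t"])@k["R"]      # R^T(X-t)
def box(P,lo,hi): return P[np.all((P>lo)&(P<hi),axis=1)]
def rect(P):
    (c,s,a)=cv2.minAreaRect(P[:,:2].astype(np.float32)); return np.round(c,4),np.round(s,4),round(a,2)
E
python3 - <<'E'
from h import *
for c in("top","scene"):
    P=cloud(np.load(c+"1.npy"),m.get_calibration(c))
    F=box(P,[.38,-.36,.115],[.54,-.08,.14]); print(c,"front",len(F),rect(F),np.median(F[:,2]),F.min(0),F.max(0))
    x,y=F[:,0],F[:,1]; print(" fit",np.polyfit(y,x,1),[ [round(q,4) for q in np.percentile(F[:,i],[1,50,99])] for i in(0,1)])
    N=box(P,[.4,.08,.115],[.52,.3,.14]); print(" narrow",rect(N))
    B=box(P,[.52,-.11,.07],[.9,.17,.09]); print(" box",len(B),rect(B),np.median(B[:,2]))
    t=box(P,[.45,-.03,-.02],[.55,.07,.02]); print(" table",np.median(t[:,2]))
E
```

```text
top front 627 (array([ 0.4595, -0.2115]), array([0.0204, 0.2193]), 21.38) 0.12494073486550938 [ 0.41071186 -0.31554296  0.11629892] [ 0.50710585 -0.10709284  0.13431424]
 fit [-0.38933583  0.37678677] [[np.float64(0.4158), np.float64(0.4587), np.float64(0.5036)], [np.float64(-0.3119), np.float64(-0.211), np.float64(-0.1123)]]
 narrow (array([0.466 , 0.1913]), array([0.1527, 0.0205]), 85.57)
 box 1569 (array([0.7469, 0.0212]), array([0.2188, 0.3118]), 88.2) 0.07867557889328372
 table -0.0004641875696014433
scene front 610 (array([ 0.4615, -0.2114]), array([0.0219, 0.2239]), 21.64) 0.12423114084997022 [ 0.41125196 -0.31634946  0.11504474] [ 0.51017243 -0.10784957  0.12866957]
 fit [-0.38680677  0.38140655] [[np.float64(0.4193), np.float64(0.4677), np.float64(0.5073)], [np.float64(-0.315), np.float64(-0.2244), np.float64(-0.111)]]
 narrow (array([0.4677, 0.1903]), array([0.1538, 0.0236]), 85.91)
 box 1651 (array([0.7509, 0.0227]), array([0.2094, 0.3153]), 84.84) 0.07816914866562572
 table -0.000324543701072791
```

```bash
cat >> h.py <<'E'
def Rt(yaw,s=1):   # tool down, closing line along yaw
    y=s*np.array([np.cos(yaw),np.sin(yaw),0]); z=np.array([0,0,-1.]); return np.c_[np.cross(y,z),y,z]
E
python3 - <<'E'
from h import *
k=m.get_calibration("wrist"); R=m.current_tcp_rot(); print(np.round(R,3))
print("cam in tool",np.round(R.T@(-k["R"].T@k["t"]-m.current_ee_pos()),3), "axes",np.round(k["R"]@R,2))
for s in(1,-1):
  for p,yaw in(((.55,.03,.3),0),((.46,-.2115,.09),np.radians(21.4)),((.62,.03,.09),-.03)):
    q=m.inverse_kinematics(p,Rt(yaw,s)); print(s,p,None if q is None else np.round(q,2))
P=cloud(np.load("top1.npy"),m.get_calibration("top"))
B=box(P,[.52,-.11,.068],[.9,.17,.09]); 
for lo in np.arange(.55,.85,.01):
    b=B[(B[:,0]>lo)&(B[:,0]<lo+.01)]
    if len(b)>3: print(round(lo,2),len(b),np.round([b[:,1].min(),b[:,1].max(),b[:,0].min()],3))
E
```

```text
[[-0.92   0.393  0.   ]
 [ 0.393  0.92  -0.   ]
 [-0.    -0.    -1.   ]]
cam in tool [ 0.08  -0.    -0.143] axes [[ 0.    1.   -0.  ]
 [-0.95 -0.   -0.31]
 [-0.31  0.    0.95]]
1 (0.55, 0.03, 0.3) [-0.03  0.29  1.56 -0.    1.29 -0.03]
1 (0.46, -0.2115, 0.09) [-0.52  0.47  1.88 -0.    0.79 -0.9 ]
1 (0.62, 0.03, 0.09) [-0.03  0.64  1.57 -0.    0.93  0.  ]
-1 (0.55, 0.03, 0.3) None
-1 (0.46, -0.2115, 0.09) [-0.52  0.47  1.88 -0.    0.79  2.25]
-1 (0.62, 0.03, 0.09) None
0.58 13 [-0.067 -0.036  0.589]
0.59 185 [-0.067  0.128  0.59 ]
0.6 180 [-0.067  0.135  0.6  ]
0.61 35 [-0.067  0.134  0.61 ]
0.62 33 [-0.069  0.132  0.621]
0.63 34 [-0.07   0.132  0.63 ]
0.64 36 [-0.07   0.132  0.64 ]
0.65 29 [-0.07   0.132  0.65 ]
0.66 33 [-0.07   0.129  0.66 ]
0.67 31 [-0.07   0.13   0.671]
0.68 35 [-0.072  0.13   0.68 ]
0.69 33 [-0.072  0.13   0.69 ]
0.7 34 [-0.072  0.127  0.7  ]
0.71 32 [-0.072  0.127  0.71 ]
0.72 31 [-0.075  0.128  0.721]
0.73 34 [-0.075  0.127  0.731]
0.74 33 [-0.075  0.125  0.74 ]
0.75 32 [-0.075  0.125  0.75 ]
0.76 29 [-0.075  0.125  0.76 ]
0.77 33 [-0.078  0.125  0.77 ]
0.78 35 [-0.078  0.122  0.78 ]
0.79 78 [-0.078  0.123  0.79 ]
0.8 239 [-0.078  0.122  0.8  ]
0.81 91 [-0.027  0.123  0.81 ]
```

```bash
python3 - <<'E'
from h import *
def look(tag):
    m.dwell(.2); k=m.get_calibration("wrist"); p,d=m.grab_frame("wrist")
    cv2.imwrite(f"pics/{tag}.png",p[:,:,::-1]); np.save(tag+".npy",d); return cloud(d,k)
m.move_ptp((.62,.0,.36),Rt(-.06))
P=look("wbox"); print([(np.round(r["at"],4),r["confidence"]) for r in m.look_for("wrist","drawer_face")])
B=box(P,[.56,-.1,.06],[.72,.17,.095]); print(len(B),np.median(B[:,2]))
def edge(B,a,sgn,lo,hi,n):  # extreme of axis a per bin along other axis -> line fit
    o=1-a; r=[]
    for e in np.linspace(lo,hi,n):
        b=B[abs(B[:,o]-e)<(hi-lo)/n/2]
        if len(b)>5: r.append((e,sgn*np.percentile(sgn*b[:,a],97)))
    r=np.array(r); f=np.polyfit(r[:,0],r[:,1],1); print(len(r),f,np.std(r[:,1]-np.polyval(f,r[:,0]))); return f
edge(B,0,-1,-.05,.115,20); edge(B,1,-1,.61,.7,10); edge(B,1,1,.61,.7,10)
np.save("B.npy",B)
m.move_ptp((.46,-.2115,.26),Rt(np.radians(21.4)))
P=look("wfr"); F=box(P,[.38,-.36,.115],[.54,-.08,.14]); print(len(F),rect(F),np.median(F[:,2]))
print(m.current_time(),m.current_force())
E
```

```text
[(array([0.7124, 0.0306, 0.0153]), 0.93)]
4246 0.07991458503235388
20 [0.05715439 0.59433838] 0.0003394062739711229
10 [-0.07407126 -0.01801704] 0.0006216335085811054
10 [-0.04937805  0.16366907] 0.000488758642077118
6152 (array([ 0.461 , -0.2096]), array([0.02  , 0.2192]), 21.43) 0.1250596996695938
4.8917 [0.71233271 0.48059721 0.41019152]
```

View pics/wfr.png

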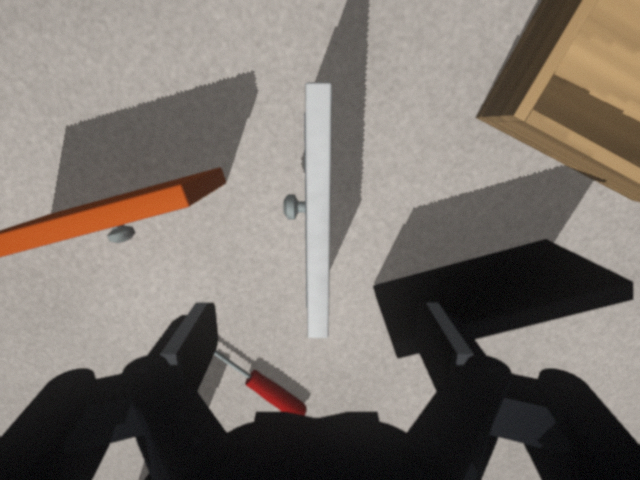

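View pics/wbox.png

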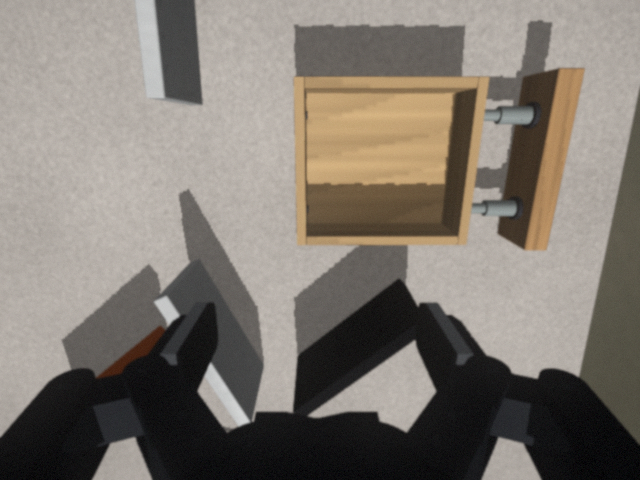

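Wrist view 1 shows the white front at columns 306–330, rows 84–337. Its knob is at (291,207), away from the box, and the black board stays clear of the grasp spot. Wrist view 2 shows the box face at columns 295–305, rows 77–244. Next I'll grasp, lift and carry the front to a stance before the box.

```bash
python3 - <<'E'
from h import *
R=Rt(np.radians(21.4)); c=np.array([.4605,-.2105])
m.set_gripper(.62,60)
m.move_ptp((*c,.17),R); m.move_l((*c,.090),max_speed=.08); print("down",m.current_ee_pos(),m.current_force())
m.set_gripper(0.,60); m.dwell(.2); print("grip",m.current_grip_width(),m.current_grip_force(),m.current_force())
m.move_l((*c,.27),max_speed=.15)
print("lift",m.current_ee_pos(),m.current_grip_width(),m.current_force(),m.current_ft_torque())
yaw=-.058; n=np.array([np.cos(yaw),np.sin(yaw)]); f=np.array([.5963,.035])
s=f-.055*n
m.move_ptp((*s,.27),Rt(yaw)); m.dwell(.2)
for cam in("wrist","scene","top"):
    k=m.get_calibration(cam); p,d=m.grab_frame(cam); cv2.imwrite(f"pics/{cam}3.png",p[:,:,::-1]); np.save(cam+"3.npy",d)
    P=cloud(d,k); tcp=m.current_ee_pos(); z=tcp[2]+.035
    F=box(P,[tcp[0]-.05,tcp[1]-.13,z-.008],[tcp[0]+.05,tcp[1]+.13,z+.008])
    Q=F[abs(F[:,1]-tcp[1])>.05]
    print(cam,tcp,len(Q),rect(Q) if len(Q)>5 else "",np.median(Q[:,2]) if len(Q) else "")
print(m.current_time())
E
```

```text
down [ 0.46077604 -0.21065959  0.09044644] [-0.58480006 -0.14215803  0.76611772]
grip 0.22754524308114904 59.63791787624359 [2.33607803 0.77265364 6.86064621]
lift [ 0.46012374 -0.2102947   0.26909137] 0.22523573610504113 [ 0.16701193  0.70041386 -4.12593242] [ 0.010567    0.02777658 -0.00560327]
wrist [0.54138445 0.03733874 0.26999594] 14089 (array([0.5455, 0.1173]), array([0.0608, 0.0202]), 86.69) 0.30458999599203895
scene [0.54138558 0.03747008 0.27000919] 210 (array([0.5422, 0.0345]), array([0.2193, 0.0225]), 86.34) 0.3036277153086768
top [0.54138865 0.03764819 0.27003436] 302 (array([0.5388, 0.023 ]), array([0.1923, 0.0208]), 86.54) 0.3038909111058403
10.2333
```

The front is held at the expected height, level and centred within about 2 mm. Next I'll lower it, creep to contact and press while watching the force.

```bash
python3 - <<'E'
from h import *
yaw=-.058; n=np.array([np.cos(yaw),np.sin(yaw),0]); f=np.array([.5963,.035,0.])
s=f-.055*n
P=lambda g,z=.092: tuple(f+g*n+[0,0,z])
m.move_l(P(-.055,.14),max_speed=.12); m.move_l(P(-.055),max_speed=.06); m.dwell(.3)
print("low",np.round(m.current_ee_pos(),4),m.current_grip_width())
m.move_l(P(-.016),max_speed=.06); m.dwell(.3)
f0=np.mean([m.current_force() for _ in range(10)],0); print("f0",f0)
for g in np.arange(-.012,.0041,.002):
    m.move_l(P(g),max_speed=.03); m.dwell(.15)
    F=np.mean([m.current_force() for _ in range(5)],0)-f0; e=m.current_ee_pos()
    print(round(g,4),"N",round(-F@n,2),"F",np.round(F,2),np.round(m.current_ft_torque(),2),np.round(e,4),round((e-f)@n,4))
    if -F@n>8.5: break
for cam in("wrist","scene"):
    p,d=m.grab_frame(cam); cv2.imwrite(f"pics/{cam}4.png",p[:,:,::-1]); np.save(cam+"4.npy",d)
print(m.current_time())
E
```

```text
low [0.5415 0.0382 0.0922] 0.2272825563752266
f0 [ 0.13995281  0.45866906 -4.63768862]
-0.012 N 0.11 F [-0.15 -0.69  1.23] [ 0.02  0.01 -0.02] [0.5843 0.0357 0.0919] -0.0121
-0.01 N -0.25 F [ 0.19 -1.08  0.43] [-0.01  0.14 -0.01] [0.5862 0.0356 0.0919] -0.0101
-0.008 N 2.16 F [-2.13  0.51  0.24] [0.09 0.63 0.01] [0.5881 0.0355 0.0919] -0.0082
-0.006 N 3.32 F [-3.34 -0.2   0.8 ] [0.1  1.08 0.02] [0.5901 0.0354 0.0919] -0.0062
-0.004 N 5.71 F [-5.73 -0.17  0.64] [ 0.11  1.3  -0.01] [0.5919 0.0353 0.0919] -0.0044
-0.002 N 7.51 F [-7.56 -0.55  3.15] [0.06 1.51 0.01] [0.5936 0.0352 0.0919] -0.0027
0.0 N 9.47 F [-9.48  0.08  3.63] [0.14 1.75 0.07] [0.5953 0.0351 0.0918] -0.001
16.75
```

View pics/wrist4.png

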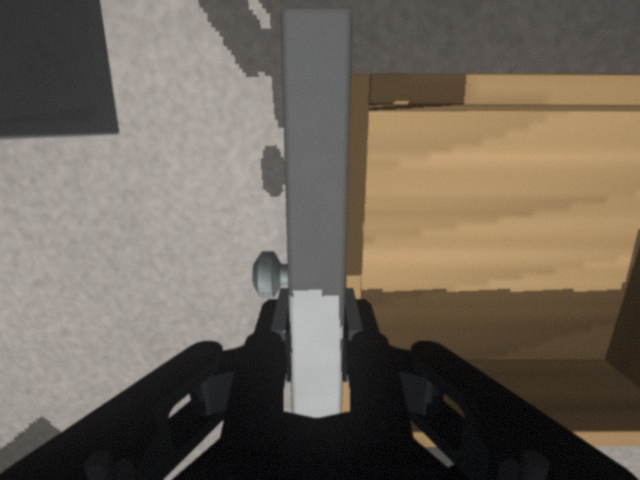

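View pics/scene4.png

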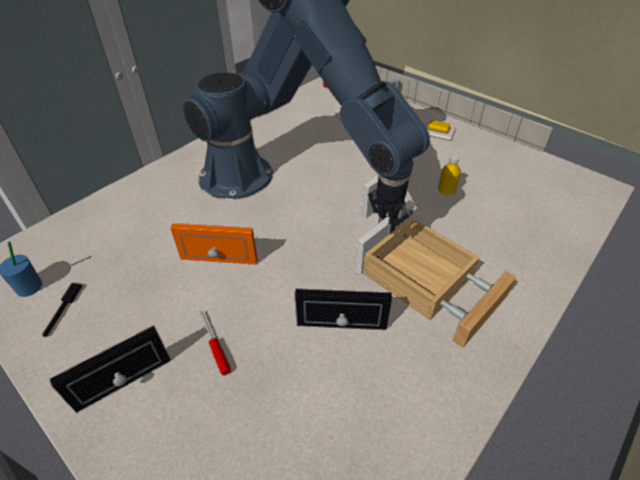

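Pressing at about 9.5 N. The wrist view shows the board (columns 285–350) tight to the box wall (355–370). Its upper end (row 10) overhangs the box side (row 73), though the heights differ. I'll measure flushness and centring from the depth.

```bash
python3 - <<'E'
from h import *
yaw=-.058; n=np.array([np.cos(yaw),np.sin(yaw),0]); t=np.array([-n[1],n[0],0]); f=np.array([.5963,.035,0.])
A=np.c_[n,t,[0,0,1]]
def rep(P,tag):
    Q=(P-f)@A
    b=Q[(abs(Q[:,2]-.126)<.004)&(abs(Q[:,0])<.035)&(abs(Q[:,1])<.13)]
    r=Q[(abs(Q[:,2]-.080)<.0035)&(Q[:,0]<.2)&(abs(Q[:,1])<.12)&(Q[:,0]>-.01)]
    print(tag,"board n",np.percentile(b[:,0],[2,98]).round(4),"t",np.percentile(b[:,1],[.5,99.5]).round(4),"z",np.median(b[:,2]).round(4))
    for y in(.02,.04,.06,.08):
        w=r[(abs(r[:,1]-y)<.01)&(r[:,0]<.05)]; bb=b[abs(b[:,1]-y)<.01]
        if len(w)>5 and len(bb)>5: print("  t",y,"board back",np.percentile(bb[:,0],98).round(4),"rim",np.percentile(w[:,0],[3,97]).round(4),len(w))
    sd=r[(r[:,0]>.04)&(r[:,0]<.18)]; print("  box sides t",np.percentile(sd[:,1],[1,99]).round(4),len(sd))
    # board top tilt (pitch)
    tt=b[(b[:,0]>np.percentile(b[:,0],10))&(b[:,0]<np.percentile(b[:,0],90))&(b[:,1]>.03)]
    if len(tt)>50: print("  top slope dz/dn",np.polyfit(tt[:,0],tt[:,2],1)[0].round(3))
    k=Q[(Q[:,2]>.085)&(Q[:,2]<.118)&(Q[:,0]>-.01)&(Q[:,0]<.03)&(abs(Q[:,1]+.075)<.03)]
    print("  back pts",len(k), np.polyfit(k[:,2],k[:,0],1).round(3) if len(k)>20 else "")
rep(cloud(np.load("wbox.npy"),m.get_calibration("wrist")) if 0 else np.load("B.npy"),"before") if 0 else None
rep(cloud(np.load("wrist4.npy"),m.get_calibration("wrist")),"wrist")
rep(cloud(np.load("scene4.npy"),m.get_calibration("scene")),"scene")
p,d=m.grab_frame("top"); rep(cloud(d,m.get_calibration("top")),"top"); cv2.imwrite("pics/top4.png",p[:,:,::-1])
F=[m.current_force() for _ in range(20)]; print(np.mean(F,0),np.std(F,0),m.current_grip_width(),m.current_grip_force(),m.current_time())
print(np.round(m.current_tcp_rot(),4))
E
```

```text
wrist board n [-0.0115  0.0084] t [-0.028   0.1093] z 0.1265
  t 0.02 board back 0.0127 rim [0.0127 0.0201] 647
  t 0.04 board back 0.0079 rim [0.0127 0.0201] 721
  t 0.06 board back 0.008 rim [0.0126 0.0201] 814
  t 0.08 board back 0.0079 rim [0.0128 0.0472] 1349
  box sides t [-0.0978  0.0999] 8248
  top slope dz/dn -0.0
  back pts 0 
scene board n [-0.0132  0.0119] t [-0.1116  0.1071] z 0.1256
  t 0.04 board back 0.008 rim [0.0077 0.0214] 30
  t 0.08 board back 0.0099 rim [0.0082 0.0457] 37
  box sides t [-0.1022  0.1   ] 422
  top slope dz/dn 0.006
  back pts 123 [0.009 0.008]
top board n [-0.0127  0.007 ] t [-0.1111 -0.0513] z 0.1261
  box sides t [-0.1022  0.0999] 236
  back pts 2 
[-8.77589528  1.07201362 -1.52834763] [3.55271368e-15 0.00000000e+00 2.22044605e-16] 0.22870889410597717 59.56089198589325 16.8
[[ 5.800e-02  9.983e-01 -2.300e-03]
 [ 9.983e-01 -5.800e-02  1.000e-04]
 [-1.000e-04 -2.300e-03 -1.000e+00]]
```

The back of the board is 12 mm from the rim's inner edge, which is one wall thickness, so it is flush. It is centred within about 1 mm and its pitch is under 0.5°. I'll trim the push to 10 N and hand in.

```bash
python3 - <<'E'
from h import *
yaw=-.058; n=np.array([np.cos(yaw),np.sin(yaw),0]); f=np.array([.5963,.035,0.]); f0=np.array([.14,.46,-4.64])
def push():
    F=[]
    for _ in range(10): m.dwell(.04); F.append(m.current_force())
    return -(np.mean(F,0)-f0)@n, np.std(F,0)
g=0.
print(push())
for _ in range(3):
    p=push()[0]
    if abs(p-10)<.35: break
    g+=np.clip((10-p)*.00105,-.001,.001); m.move_l(tuple(f+g*n+[0,0,.092]),max_speed=.02); m.dwell(.3)
p=push(); print(g,p,m.current_ee_pos(),(m.current_ee_pos()-f)@n,m.current_grip_width(),m.current_time())
if 9.2<p[0]<10.8: m.sign_off(); print("signed off")
E
```

```text
(np.float64(9.373051526394269), array([0.49923729, 0.58284549, 0.28114192]))
0.0009527497144366198 (np.float64(9.86532549304023), array([0.56810421, 0.59610922, 0.36686946])) [0.59615421 0.03502383 0.09184694] -0.00014692969645496156 0.22307894278608495 19.0167
the job is handed in; nothing more can be done
signed off
```

I stood the wide white front flush and centred against the box, knob outwards with its lower edge about 1 mm above the counter, and handed in at 19 s with the arm still pressing it at about 9.9 N.

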